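# Shake the paper weights out of their canister

### The job

Pick up the aluminium canister from its felt pad, upturn it over the wooden tray and shake it until the last of the three brass paper weights, which is caught by a spring catch inside, has dropped out and all three lie in the tray. Do not knock the canister hard against the tray and leave the other things alone. Then lay the empty canister back on its side on the felt pad, lengthways along the pad, and let go.

Things in the scene. Friction and masses are not known exactly. Their poses are not given: they have to be found in the camera images.
- canister_mid (a point): Centre of the loose canister: aluminium tube 40 x 40 mm, 104 long, lying on its side on the pad (centre 20 mm above the pad). x runs from the open mouth (-x, robot side at first) to the closed end, z up at first. 0.15 kg empty, 0.48 full. Grip it across its 40 mm width at the middle; a black boss (4 mm thick, 16 long) stands on each y side, 34 mm from the middle near the closed end.
- canister_mouth (a point): Centre of the canister's open mouth, 52 mm from the canister's centre along its -x axis; same axes. Walls 5 mm, bore 30 x 30 mm. The two loose weights slide out once the mouth points some 30 degrees or more below level.
- weight1_mid (a point): Centre of the deepest weight: brass bobbin 28 mm across, 26 long, narrow waist, 0.11 kg, x its axis; starts 34 mm from the canister's centre, by the closed end. Two spring ribs between the bosses hold its waist even with the mouth straight down; brisk shakes along the tube (about 1 g, strokes 30 to 50 mm) free it, the more easily the steeper the mouth points down.
- weight2_mid (a point): Centre of the middle weight, same bobbin as the first (28 mm diameter, 26 mm long, about 0.11 kg); loose in the canister at the start, about 6 mm from the canister's centre towards the closed end.
- weight3_mid (a point): Centre of the weight nearest the mouth, same bobbin (28 mm diameter, 26 mm long, about 0.11 kg); loose in the canister at the start, about 22 mm from the canister's centre towards the mouth.
- pad: Grey felt pad, 160 x 100 x 3 mm, fixed on the table; origin at the centre of its underside, x along its 160 mm length, z up. The canister lies on it with its length along the pad's length.
- tray: Open wooden tray, 210 x 210 mm outside, 45 mm high, walls and floor 8 mm, fixed on the table; origin at the centre of its underside, x and y along its sides, z up.
- ink_jar: Bystander: white plastic ink jar with a black cap, 60 mm in diameter, 75 mm tall, standing; origin at the centre of its underside.
- tape_roll: Bystander: roll of paper tape lying flat, 72 mm across, 24 mm high; origin at the centre of its underside.
- ink_bowl: Bystander: white ceramic bowl, 90 mm across, 40 mm high; origin at the centre of its underside.
- brush: Bystander: brush lying flat on the table beside the work; origin on the table under its middle, x along its length.
Things that resemble listed ones, but are neither listed nor needed, are in the scene too. There is more than one size of the part that bears canister_mid; the job needs the largest. There is more than one size of the pad; the one meant has the size given above.

How it is judged:
On the way, in this order (a step that is already met when the one before it is completed fails the run):
1. The canister is upturned over the tray, mouth pointing at least 35 degrees below level, with the caught weight still inside (angle between canister_mid's own x axis and vertical below 0.96 rad and horizontal distance between canister_mouth and tray below 0.12 m and height (world z) of canister_mouth above 0.03 m and distance between weight1_mid and canister_mid below 0.06 m), for 0.1 s.
2. All three weights have dropped out into the tray while the canister is held up (x of weight1_mid in the frame of tray between -0.1 and 0.1 m and y of weight1_mid in the frame of tray between -0.1 and 0.1 m and z of each of weight1_mid, weight2_mid, weight3_mid in the frame of tray below 0.06 m and x of weight2_mid in the frame of tray between -0.1 and 0.1 m and y of weight2_mid in the frame of tray between -0.1 and 0.1 m and x of weight3_mid in the frame of tray between -0.1 and 0.1 m and y of weight3_mid in the frame of tray between -0.1 and 0.1 m and distance between each of weight1_mid, weight2_mid, weight3_mid and canister_mid above 0.06 m and height (world z) of canister_mid above 0.08 m), for 0.2 s.
At the end, for the whole second after the job is handed in: All three weights lie at rest in the tray; the empty canister lies at rest flat on one of its sides on the felt pad, its centre within 35 mm of the pad's centre and its length within 20 degrees of the pad's length (x of weight1_mid in the frame of tray between -0.1 and 0.1 m and y of weight1_mid in the frame of tray between -0.1 and 0.1 m and z of each of weight1_mid, weight2_mid, weight3_mid in the frame of tray below 0.06 m and x of weight2_mid in the frame of tray between -0.1 and 0.1 m and y of weight2_mid in the frame of tray between -0.1 and 0.1 m and x of weight3_mid in the frame of tray between -0.1 and 0.1 m and y of weight3_mid in the frame of tray between -0.1 and 0.1 m and horizontal distance between canister_mid and pad below 0.035 m and height (world z) of canister_mid below 0.033 m and angle between canister_mid's own x axis and vertical between 1.45 and 1.69 rad and angle between the x axis of canister_mid and the x axis of pad, either way round below 0.35 rad and linear speed of each of canister, weight1, weight2, weight3 below 0.03 m/s); the robot touches nothing.
It fails at once if the canister is knocked hard against the tray (over 15 N) (contact force between canister and tray above 15 N).
It fails at once if a bystander is moved more than 30 mm (distance of any of ink_jar, tape_roll, ink_bowl, brush from where it was at the start of the episode above 0.03 m).
It also fails if it takes over 64 s, if anything falls off the work surface, if the arm or the gripper's body presses on something with over 40 N, if the wrist force passes 120 N, or if a joint passes its speed limit or range.

### The arm

A 6-joint arm with a two-finger parallel gripper is mounted at the origin on the work surface. World frame = base frame: x ahead of the robot, y to its left, z up, the work surface at z = 0. Lengths are in m, angles in rad, forces in N, time in s.
With the tool pointing down it reaches from about 0.325 to 0.775 m from the base axis. Payload 5.5 kg.
Tool frame: the origin (TCP) lies on the centre line of the jaws, within the pads' length; the fingertips stand 11 mm ahead of it and the grasp point (between the pads) lies 8 mm behind it (bot.tcp_to_tips is the distance from the TCP to the fingertips, in m); z points along the fingers, y is the line along which they close (so a half turn about z gives the same grasp; the last joint's range is limited). The gripper opens to 85 mm and grips with 20 to 120 N. Pads are 22 mm wide; open, the fingers measure 114 mm over their backs; the gripper's body (76 mm by 85 mm) begins 54 mm behind the grasp point. The pads swing forward as they close: fully open they stand 13 mm farther back than shut.
Start: joints at [1.178, 0.091, 1.231, -0, 1.82, -0.057], TCP at [0.198, 0.567, 0.242] pointing down, gripper open.
Joint ranges: [-2.87, 2.87], [-0.86, 2.18], [0.17, 2.46], [-1.51, 4.65], [0.06, 2.69], [-2.65, 2.65]. Speed limits (rad/s): [2.57, 2.57, 3.01, 3.14, 3.14, 3.14].

### API

Orientations are given as a 3x3 rotation matrix whose columns are the frame's x, y, z axes.
In Python, from plant import bot gives the robot as it stands. The module is installed in compiled form; this text tells all that it offers.
- The arm moves only by the tool step_arm, never from a script. Its argument "steps" is one flat list of numbers, 7 for each row, row after row: the turn, a rotation vector about the tool's x, y, z in degrees, then the shift along the tool's x, y, z in units of 40 mm (1.0 is 40 mm), then the gripper's target within -1 to 1 (fully open at 1, half-way at 0, shut at -1). A call has exactly 8 rows; each row is the pose to reach, as a shift and turn from the pose commanded when the call began, along the tool's axes at that moment; what a row does not reach only later rows make up. A row lasts 1/12 s, in which the tool goes at most 41.7 mm and 7.16 degrees, less where a joint would pass 70% of its speed; a pose out of reach is approached as far as the arm can. A call with a gripper value outside its range is refused whole. The fingers move at their own pace and stop on an object; "squeeze" is the grip in N (left out, the last holds). Time passes only in rows, so rows that repeat a pose let the fingers close, or fill a call up. It gives the time, the measured TCP pose, the force, the opening and the grip force at its end, in the units of the state.
- bot.get_state(): the state, without advancing time (a new reading comes with each control period).
- bot.read_camera(name): name is "scene" or "top"; returns the picture (384x512x3 uint8, red, green, blue); there is no depth.
- bot.get_calibration(name): a dict with "fovy" (degrees; the focal length in pixels is half the picture's height over the tangent of half this angle, whatever the lens; pixels are square), "cx", "cy" (the principal point, pixels), "cam_to_world" (4x4, takes a point from camera to world coordinates). Camera axes: x right, y down, z forward; pixel columns grow to the right and rows downward; lengths in m; the calibration is good to about 2 mm. A picture is of the moment at which its call begins. get_calibration takes no time and is no camera call.
- bot.job_done(): hands the job in; it is judged then, once.
The state is a dict: "time": time; "joint_pos": joint angles; "qvel": joint speeds; "joint_efforts": joint torques, N m; "position": TCP position; "tool_rot": TCP orientation; "contact_force": force on the tool from outside, world axes, zero at the start; "wrist_torque": the same for the moment, N m; "opening": finger opening in m; "grasp_force": force on a finger pad.
Only numpy, scipy, OpenCV 4.12 (cv2) and the standard library are available. Lean on these libraries where they do the work, as an engineer would, in place of code of your own. Each camera call takes 0.05 s, during which the arm holds its last target. There are 200 camera calls.

## Working session

There is one attempt and no reset: what is moved stays moved. The work goes in short steps, Python scripts to look and compute and a tool call to move; the robot and the scene stay as the last step left them, time stands still between calls to the robot, and variables do not carry over. Pictures are saved under pics/ and viewed, at most 13 in all, crops included, and the job is handed in when it is done.

Besides the shell and the picture viewer there is one more tool, called after "Request:" as name(argument=value, ...) on one line, values as JSON. step_arm: Moves the arm, as the interface text tells. Its arguments: {"type":"object","properties":{"steps":{"type":"array"},"squeeze":{"type":"number"}},"required":["steps"]}

```bash
mkdir -p pics; python3 - <<'E'
from plant import bot
import cv2,numpy as np
for n in("scene","top"):
    cv2.imwrite(f"pics/{n}0.png",bot.read_camera(n)[:,:,::-1]); c=bot.get_calibration(n); print(n,c["fovy"],c["cx"],c["cy"],np.round(c["cam_to_world"],3).tolist())
s=bot.get_state();print(s["time"],s["opening"],np.round(s["tool_rot"],3).tolist(),s["position"])
E
```

```text
scene 45.65123337603201 258.18240364908183 191.91424477266838 [[-0.76, 0.456, -0.463, 1.155], [0.65, 0.531, -0.544, 0.675], [-0.003, -0.714, -0.7, 0.942], [0.0, 0.0, 0.0, 1.0]]
top 54.88681139855716 260.4536679881671 188.17934351153428 [[-0.01, -0.988, 0.154, 0.434], [-1.0, 0.013, 0.019, -0.015], [-0.021, -0.153, -0.988, 1.121], [0.0, 0.0, 0.0, 1.0]]
0.1 0.08508331222013776 [[-0.944, 0.33, -0.001], [0.33, 0.944, -0.002], [0.0, -0.002, -1.0]] [0.19761672 0.56627487 0.24126124]
```

View pics/scene0.png

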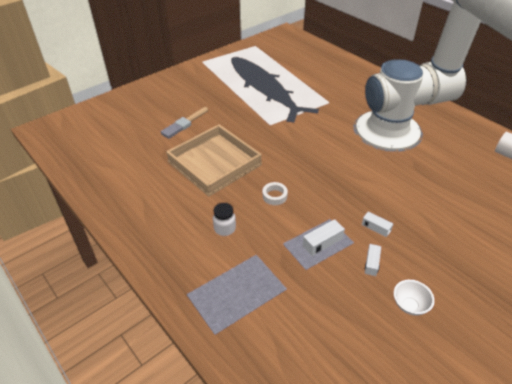

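View pics/top0.png

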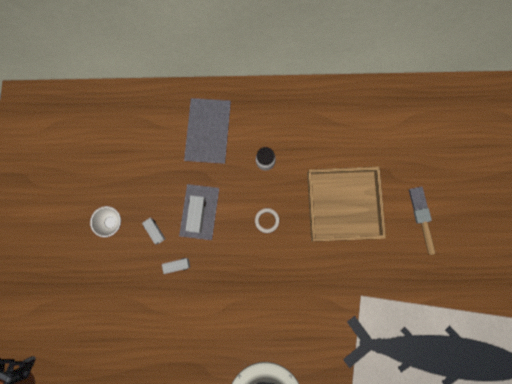

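The canister sits on the smaller pad, at about (195,213) in the top view, with the tray at (346,205). There are two small decoy tubes and an empty larger decoy pad. Next I'll measure.

```bash
cat > h.py <<'E'
import numpy as np,cv2
from plant import bot
def ray(n,uv,z):
    c=bot.get_calibration(n);f=192/np.tan(np.radians(c["fovy"]/2));T=np.array(c["cam_to_world"])
    d=T[:3,:3]@np.array([(uv[0]-c["cx"])/f,(uv[1]-c["cy"])/f,1]);o=T[:3,3]
    return o+d*(z-o[2])/d[2]
def rect(n,mask,z,k=0):
    cs=cv2.findContours(mask.astype(np.uint8),cv2.RETR_EXTERNAL,cv2.CHAIN_APPROX_NONE)[0]
    c=max(cs,key=cv2.contourArea)
    P=np.array([ray(n,p[0],z)[:2] for p in c],np.float32)
    return cv2.minAreaRect(P*1000)
E
python3 - <<'E'
from h import *
t=cv2.imread("pics/top0.png");s=cv2.imread("pics/scene0.png")
def sub(m,x0,x1,y0,y1):
    o=np.zeros_like(m);o[y0:y1,x0:x1]=m[y0:y1,x0:x1];return o
for n,im,pb,cb in(("top",t,(175,225,180,245),(175,225,180,245)),("scene",s,(280,356,215,270),(298,350,215,260))):
    i=im.astype(int);notwood=i[:,:,0]>=i[:,:,2]-8
    print(n,"pad",rect(n,sub(notwood,*pb),.003))
    br=i.min(2)>125
    print(n,"can",rect(n,sub(br,*cb),.04))
i=t.astype(int)
nt=(i[:,:,2]>115)&(i[:,:,1]>75)
print("tray",rect("top",sub(nt,300,395,160,248),.045))
ot=(t.astype(int)[:,:,0]>=t.astype(int)[:,:,2]-8)
print("bigpad",rect("top",sub(ot,180,235,95,168),.003))
for n,p,z in(("jar","265 156",.075),("tape","267 221",.024),("bowl","105 221",.04),("brush","422 215",0)):print(n,ray("top",tuple(map(int,p.split())),z).round(3))
a=cv2.resize(s[205:275,275:365],None,fx=6,fy=6,interpolation=2);b=cv2.resize(t[180:245,170:225],None,fx=4.2,fy=4.2,interpolation=2)
o=np.zeros((420,800,3),np.uint8);o[:420,:540]=a;o[:b.shape[0],545:545+b.shape[1]]=b
cv2.imwrite("pics/crop.png",o)
E
```

```text
top pad ((538.572265625, 195.074462890625), (97.04696655273438, 155.1033172607422), 82.36932373046875)
top can ((529.0404663085938, 202.3878936767578), (40.92438888549805, 106.55208587646484), 83.00798797607422)
scene pad ((534.2848510742188, 194.00694274902344), (97.30206298828125, 165.31723022460938), 82.33556365966797)
scene can ((555.549072265625, 212.77627563476562), (95.42388916015625, 160.51438903808594), 81.4664077758789)
tray ((554.438232421875, -247.33578491210938), (280.2989807128906, 255.4621124267578), 89.15740966796875)
bigpad ((795.3900146484375, 172.85763549804688), (125.09789276123047, 200.1962432861328), 85.15988159179688)
jar [ 0.691 -0.008  0.075]
tape [ 0.506 -0.012  0.024]
bowl [0.51  0.465 0.04 ]
brush [ 0.52  -0.478  0.   ]
```

View pics/crop.png

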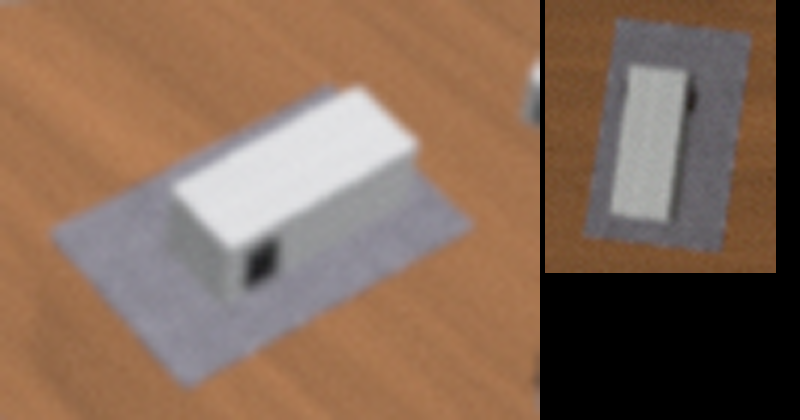

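The crop shows the boss at the far end, so the mouth faces the robot. I'll cross-check the canister in the second view and get the tray's corners.

```bash
python3 - <<'E'
from h import *
t=cv2.imread("pics/top0.png");s=cv2.imread("pics/scene0.png")
P=np.array([ray("scene",(274.5+x/6,204.5+y/6),.043)[:2] for x,y in((175,187),(360,88),(417,145),(232,245))],np.float32)
print("can scene",cv2.minAreaRect(P*1000))
m=np.zeros((384,512),np.uint8);m[180:245,175:225]=(t[180:245,175:225].min(2)>125)
print("can top z.043",rect("top",m,.043))
for n,q in(("top",((308.5,170),(380,167.5),(384.5,240),(313,241.5))),("scene",((167,155),(219,127.5),(260.5,157),(209,189.5)))):
    P=np.array([ray(n,p,.045)[:2] for p in q],np.float32);print(n,"tray",cv2.minAreaRect(P*1000))
# pad corners top
i=t.astype(int);m=np.zeros((384,512),np.uint8);m[180:245,175:225]=(i[:,:,0]>=i[:,:,2]-20)[180:245,175:225]
print("pad",rect("top",m,.003))
E
```

```text
can scene ((527.3413696289062, 198.84979248046875), (39.22623062133789, 102.91357421875), 82.98326873779297)
can top z.043 ((528.7756958007812, 201.7855224609375), (40.8107795715332, 106.25623321533203), 83.00798797607422)
top tray ((549.9115600585938, -243.8895721435547), (211.79425048828125, 210.63458251953125), 1.237612009048462)
scene tray ((561.8390502929688, -229.14642333984375), (205.95999145507812, 208.0974884033203), 2.1788647174835205)
pad ((538.1978759765625, 195.1252899169922), (98.77481842041016, 158.07835388183594), 82.36273193359375)
```

Request:
step_arm(steps=[0, 0, -6, -0.8, -0.45, 0, 1, 0, 0, -12, -1.6, -0.9, 0, 1, 0, 0, -12.3, -2.4, -1.3, 0, 1, 0, 0, -12.3, -3.2, -1.75, 0, 1, 0, 0, -12.3, -4.0, -2.2, 0, 1, 0, 0, -12.3, -4.8, -2.6, 0, 1, 0, 0, -12.3, -5.6, -3.05, 0, 1, 0, 0, -12.3, -6.4, -3.5, 0, 1])

```text
time: 0.77
position: [0.394, 0.3484, 0.2419]
tool_rot: [[-0.993, 0.121, -0.0], [0.121, 0.993, -0.0], [0.0, -0.0, -1.0]]
contact_force: [0.6, 0.2, 0.2]
opening: 0.0855
grasp_force: 0.0
```

Request:
step_arm(steps=[0, 0, 0, -0.7, -0.6, 0, 1, 0, 0, 0, -1.4, -1.2, 0, 1, 0, 0, 0, -2.1, -1.8, 0, 1, 0, 0, 0, -2.8, -2.4, 0, 1, 0, 0, 0, -3.5, -3.0, 0, 1, 0, 0, 0, -3.8, -3.27, 0.8, 1, 0, 0, 0, -3.8, -3.27, 1.7, 1, 0, 0, 0, -3.8, -3.27, 2.6, 1])

```text
time: 1.43
position: [0.5294, 0.2004, 0.1372]
tool_rot: [[-0.992, 0.123, 0.001], [0.123, 0.992, 0.0], [-0.001, 0.0, -1.0]]
contact_force: [0.9, 1.1, -0.8]
opening: 0.0854
grasp_force: 0.0
```

Request:
step_arm(steps=[0, 0, 0, 0, 0, 0.8, 1, 0, 0, 0, 0, 0, 1.5, 1, 0, 0, 0, 0, 0, 2.1, 1, 0, 0, 0, 0, 0, 2.5, 1, 0, 0, 0, 0, 0, 2.8, 1, 0, 0, 0, 0, 0, 2.95, 1, 0, 0, 0, 0, 0, 2.95, 1, 0, 0, 0, 0, 0, 2.95, 1])

```text
time: 2.1
position: [0.5288, 0.2019, 0.021]
tool_rot: [[-0.993, 0.121, 0.001], [0.121, 0.993, 0.0], [-0.001, 0.0, -1.0]]
contact_force: [0.1, -1.3, 1.1]
opening: 0.0854
grasp_force: 0.0
```

```bash
python3 - <<'E'
from h import *
o=np.zeros((420,800,3),np.uint8)
s=bot.read_camera("scene")[:,:,::-1];t=bot.read_camera("top")[:,:,::-1]
o[:420,:420]=cv2.resize(s[185:290,275:380],(420,420));o[:380,420:]=cv2.resize(t[165:260,150:245],(380,380))
cv2.imwrite("pics/g1.png",o)
E
```

```text
(no output)
```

View pics/g1.png

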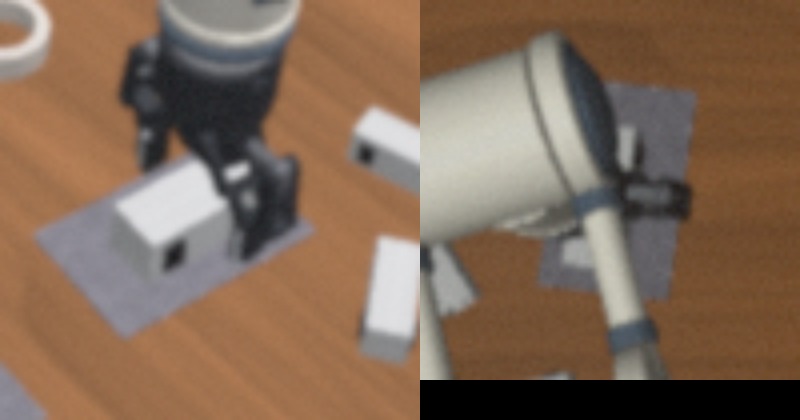

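The fingers straddle the middle of the canister, clear of the boss. I'll close and lift.

Request:
step_arm(steps=[0, 0, 0, 0, 0, 0, -1, 0, 0, 0, 0, 0, 0, -1, 0, 0, 0, 0, 0, 0, -1, 0, 0, 0, 0, 0, 0, -1, 0, 0, 0, 0, 0, 0, -1, 0, 0, 0, 0, 0, 0, -1, 0, 0, 0, 0, 0, 0, -1, 0, 0, 0, 0, 0, 0, -1], squeeze=90)

```text
time: 2.87
position: [0.5288, 0.2018, 0.0211]
tool_rot: [[-0.993, 0.121, 0.001], [0.121, 0.993, 0.0], [-0.001, 0.0, -1.0]]
contact_force: [-0.3, 0.5, 4.8]
opening: 0.039
grasp_force: 91.8
```

Request:
step_arm(steps=[0, 0, 0, 0, 0, -0.2, -1, 0, 0, 0, 0, 0, -0.6, -1, 0, 0, 0, 0, 0, -1.1, -1, 0, 0, 0, 0, 0, -1.7, -1, 0, 0, 0, 0, 0, -2.4, -1, 0, 0, 0, 0, 0, -3.1, -1, 0, 0, 0, 0, 0, -3.8, -1, 0, 0, 0, 0, 0, -4.5, -1])

```text
time: 3.53
position: [0.5274, 0.2016, 0.1999]
tool_rot: [[-0.993, 0.121, -0.004], [0.121, 0.993, -0.001], [0.003, -0.001, -1.0]]
contact_force: [0.4, -0.2, -5.5]
opening: 0.0386
grasp_force: 90.9
```

Request:
step_arm(steps=[0, 0, 1, -0.1, -0.4, 0, -1, 0, 0, 2, -0.25, -1.1, 0, -1, 0, 0, 4, -0.45, -2.0, 0, -1, 0, 0, 6, -0.65, -2.9, 0, -1, 0, 0, 8, -0.85, -3.8, 0, -1, 0, 0, 10, -1.05, -4.7, 0, -1, 0, 0, 11, -1.3, -5.6, 0, -1, 0, 0, 12, -1.5, -6.5, 0, -1])

```text
time: 4.2
position: [0.5558, -0.0652, 0.1987]
tool_rot: [[-0.946, 0.325, -0.003], [0.325, 0.946, 0.001], [0.003, -0.0, -1.0]]
contact_force: [0.5, 1.2, -4.7]
opening: 0.0391
grasp_force: 91.9
```

```bash
python3 - <<'E'
from h import *
s=bot.get_state();R=np.array(s["tool_rot"]);p=s["position"];print(p,s["joint_pos"].round(2),s["qvel"].round(2))
print(R.T@(np.array([.575,-.246,.2])-p)/.04, np.degrees(np.arctan2(-R[1,0],-R[0,0])))
E
```

```text
[ 0.5557961  -0.06518511  0.19866668] [-0.18 -0.02  1.42  0.    1.74 -1.42] [-0.77  0.22 -0.22  0.   -0.   -0.56]
[-1.92419477 -4.11842234 -0.03797646] -18.98155838884979
```

The outward tilt is limited by joint 5. I'll turn the canister crosswise instead (x towards −y), so the tilt rolls about the forearm (joint 4).

Request:
step_arm(steps=[0, 0, 7, -0.3, -0.8, 0, -1, 0, 0, 14, -0.55, -1.6, 0, -1, 0, 0, 21, -0.8, -2.4, 0, -1, 0, 0, 28, -1.05, -3.1, 0, -1, 0, 0, 35, -1.25, -3.7, 0, -1, 0, 0, 42, -1.4, -4.15, 0, -1, 0, 0, 49, -1.5, -4.4, 0, -1, 0, 0, 56, -1.55, -4.52, 0, -1])

```text
time: 4.87
position: [0.5554, -0.2564, 0.198]
tool_rot: [[-0.252, 0.968, -0.004], [0.968, 0.252, 0.002], [0.002, -0.003, -1.0]]
contact_force: [-0.4, 0.3, -4.2]
opening: 0.0386
grasp_force: 91.9
```

Request:
step_arm(steps=[0, 0, 7, 0, 0, 0, -1, 0, 0, 12, 0, 0, 0, -1, 0, 0, 15, 0, 0, 0, -1, 0, 0, 15, 0, 0, 0, -1, 0, 0, 15, 0, 0, 0, -1, 0, 0, 15, 0, 0, 0, -1, 0, 0, 15, 0, 0, 0, -1, 0, 0, 15, 0, 0, 0, -1])

```text
time: 5.53
position: [0.5564, -0.2546, 0.2001]
tool_rot: [[-0.002, 1.0, -0.0], [1.0, 0.002, 0.0], [0.0, -0.0, -1.0]]
contact_force: [-0.2, 0.4, -4.8]
opening: 0.039
grasp_force: 91.9
```

```bash
python3 - <<'E'
from h import *
s=bot.get_state();print(s["joint_pos"].round(2))
o=np.zeros((420,800,3),np.uint8)
a=bot.read_camera("scene")[:,:,::-1];t=bot.read_camera("top")[:,:,::-1]
o[:420,:420]=cv2.resize(a[80:220,140:280],(420,420));o[:375,425:]=cv2.resize(t[125:250,275:400],(375,375))
cv2.imwrite("pics/g2.png",o)
E
```

```text
[-0.48  0.12  1.28  0.    1.75 -0.49]
```

View pics/g2.png

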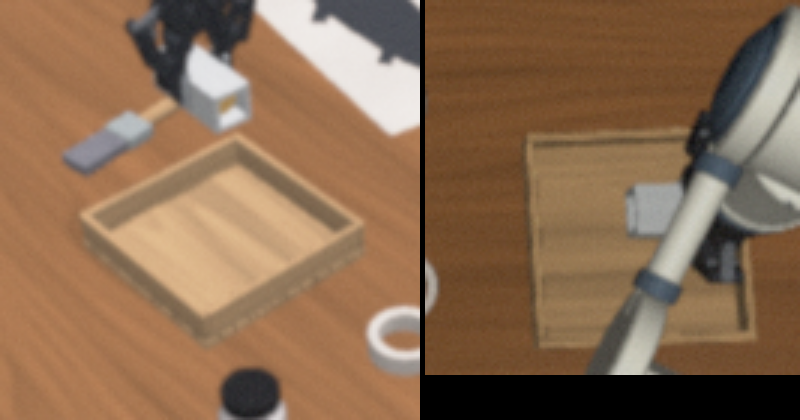

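Request:
step_arm(steps=[0, -7, 0, -0.3, 0, 0.2, -1, 0, -14, 0, -0.6, 0, 0.4, -1, 0, -21, 0, -0.75, 0, 0.5, -1, 0, -28, 0, -0.75, 0, 0.5, -1, 0, -35, 0, -0.75, 0, 0.5, -1, 0, -42, 0, -0.75, 0, 0.5, -1, 0, -49, 0, -0.75, 0, 0.5, -1, 0, -56, 0, -0.75, 0, 0.5, -1])

```text
time: 6.3
position: [0.5574, -0.2838, 0.1823]
tool_rot: [[0.002, 1.0, 0.005], [0.555, 0.003, -0.832], [-0.832, 0.005, -0.555]]
contact_force: [-0.2, -1.2, -3.6]
opening: 0.0388
grasp_force: 92.3
```

```bash
python3 - <<'E'
from h import *
s=bot.get_state();print(s["joint_pos"].round(2),s["qvel"].round(2))
E
```

```text
[-0.08  0.03  1.66 -0.99  1.43  0.06] [ 0.51  0.26  0.46 -1.55  0.03  1.08]
```

Request:
step_arm(steps=[0, -7, 0, 0.1, 0, -0.15, -1, 0, -14, 0, 0.25, 0, -0.35, -1, 0, -20, 0, 0.33, 0, -0.5, -1, 0, -22, 0, 0.33, 0, -0.5, -1, 0, -22, 0, 0.33, 0, -0.5, -1, 0, -22, 0, 0.33, 0, -0.5, -1, 0, -22, 0, 0.33, 0, -0.5, -1, 0, -22, 0, 0.33, 0, -0.5, -1])

```text
time: 6.97
position: [0.5569, -0.2613, 0.1825]
tool_rot: [[0.004, 1.0, 0.001], [0.209, 0.0, -0.978], [-0.978, 0.004, -0.209]]
contact_force: [0.3, 0.4, -2.2]
opening: 0.0388
grasp_force: 92.5
```

```bash
python3 - <<'E'
from h import *
s=bot.get_state();print(s["joint_pos"].round(2),s["qvel"].round(2))
o=np.zeros((420,800,3),np.uint8)
a=bot.read_camera("scene")[:,:,::-1];t=bot.read_camera("top")[:,:,::-1]
o[:420,:420]=cv2.resize(a[80:220,140:280],(420,420));o[:375,425:]=cv2.resize(t[125:250,275:400],(375,375))
cv2.imwrite("pics/g3.png",o)
E
```

```text
[ 0.05  0.17  1.73 -1.36  1.55  0.34] [-0.   -0.    0.01 -0.    0.    0.01]
```

View pics/g3.png

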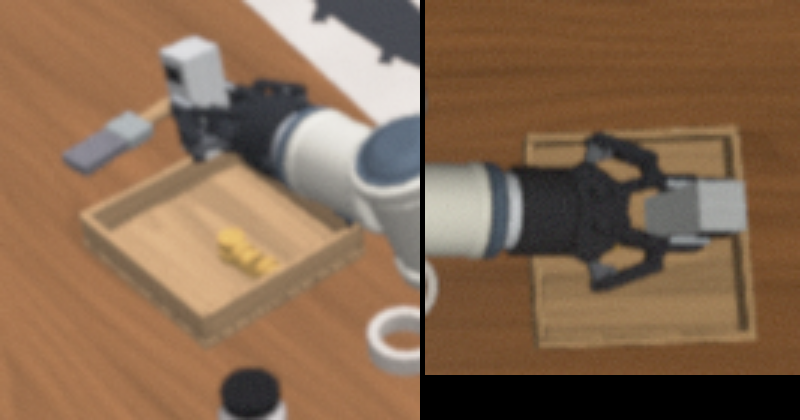

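Two weights are in the tray, at about (250,255) in the left crop, and the third is still caught. Shaking along the tube next.

Request:
step_arm(steps=[0, 0, 0, -1, 0, 0, -1, 0, 0, 0, 0, 0, 0, -1, 0, 0, 0, -1, 0, 0, -1, 0, 0, 0, 0, 0, 0, -1, 0, 0, 0, -1, 0, 0, -1, 0, 0, 0, 0, 0, 0, -1, 0, 0, 0, 0, 0, 0, -1, 0, 0, 0, 0, 0, 0, -1])

```text
time: 7.73
position: [0.5559, -0.261, 0.1792]
tool_rot: [[-0.004, 1.0, -0.0], [0.208, 0.0, -0.978], [-0.978, -0.004, -0.208]]
contact_force: [0.4, -0.8, -0.4]
opening: 0.0391
grasp_force: 92.5
```

```bash
python3 - <<'E'
from h import *
s=bot.get_state();print(s["joint_pos"].round(2),s["contact_force"])
o=np.zeros((420,800,3),np.uint8)
a=bot.read_camera("scene")[:,:,::-1];t=bot.read_camera("top")[:,:,::-1]
o[:420,:420]=cv2.resize(a[80:220,140:280],(420,420));o[:375,425:]=cv2.resize(t[125:250,275:400],(375,375))
cv2.imwrite("pics/g4.png",o)
E
```

```text
[ 0.05  0.17  1.74 -1.36  1.55  0.34] [ 0.40949566 -0.82703882 -0.38471313]
```

View pics/g4.png

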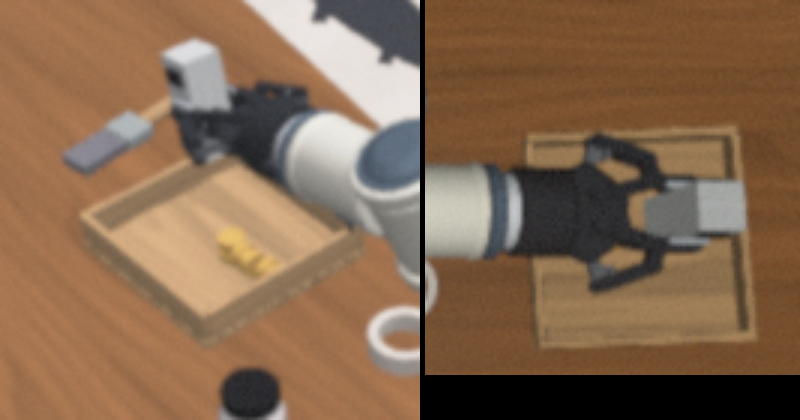

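The shake left two weights visible at the same spot. I'll average the force and count brass pixels to see whether the third is still inside.

```bash
cat > chk.py <<'E'
from h import *
F=[]
for k in range(6):
    a=bot.read_camera("scene");F.append(bot.get_state()["contact_force"])
print(np.mean(F,0).round(2),np.std(F,0).round(2),bot.get_state()["time"])
h=cv2.cvtColor(a,cv2.COLOR_RGB2HSV);m=((h[:,:,0]>19)&(h[:,:,0]<32)&(h[:,:,1]>120)&(h[:,:,2]>120)).astype(np.uint8)
m[:100]=0;m[220:]=0;m[:,:150]=0;m[:,280:]=0
n,_,st,ce=cv2.connectedComponentsWithStats(m);print([(s[4],c.round(0).tolist(),ray("scene",c,.022).round(3).tolist()) for s,c in zip(st[1:],ce[1:]) if s[4]>3])
c=bot.get_calibration("scene");T=np.linalg.inv(np.array(c["cam_to_world"]));q=T@[.556,-.26,.02,1];f=192/np.tan(np.radians(c["fovy"]/2));print(q[:2]/q[2]*f+[c["cx"],c["cy"]])
E
python3 chk.py
```

```text
[ 0.16 -0.34 -1.4 ] [0.52 0.45 0.22] 8.1333
[(np.int32(29), [218.0, 159.0], [0.548, -0.234, 0.022]), (np.int32(6), [222.0, 164.0], [0.553, -0.205, 0.022])]
[210.5548209  156.72382555]
```

```bash
python3 - <<'E'
from h import *
a=bot.read_camera("scene")[:,:,::-1]
g3=cv2.imread("pics/g3.png")[:420,:420];g4=cv2.imread("pics/g4.png")[:420,:420]
o=np.hstack([cv2.resize(x[180:320,170:320],(400,373),interpolation=2) for x in (g3,g4)])
cv2.imwrite("pics/z.png",o)
E
```

```text
(no output)
```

View pics/z.png

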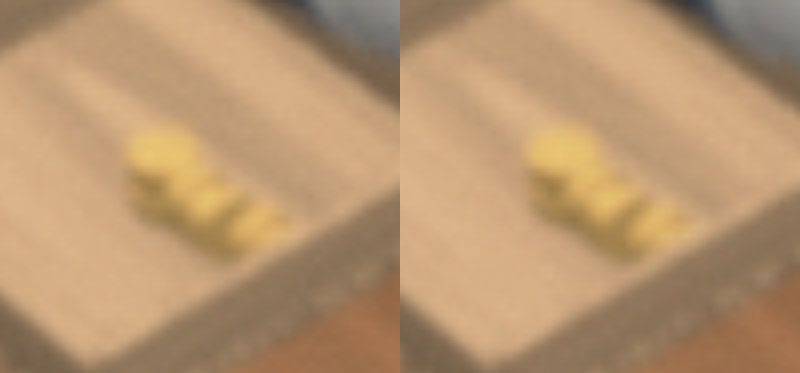

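Request:
step_arm(steps=[0, 0, 0, -1, 0, 0, -1, 0, 0, 0, 0, 0, 0, -1, 0, 0, 0, -1, 0, 0, -1, 0, 0, 0, 0, 0, 0, -1, 0, 0, 0, -1, 0, 0, -1, 0, 0, 0, 0, 0, 0, -1, 0, 0, 0, -1, 0, 0, -1, 0, 0, 0, -1, 0, 0, -1])

```text
time: 8.85
position: [0.5575, -0.2697, 0.2202]
tool_rot: [[-0.003, 1.0, 0.0], [0.205, 0.001, -0.979], [-0.979, -0.003, -0.205]]
contact_force: [0.9, -0.0, 2.9]
opening: 0.0389
grasp_force: 92.5
```

Request:
step_arm(steps=[0, 0, 0, -0.6, 0, 0, -1, 0, 0, 0, -1.2, 0, 0, -1, 0, 0, 0, -1.8, 0, 0, -1, 0, 0, 0, -2.4, 0, 0, -1, 0, 0, 0, -2.9, 0, 0, -1, 0, 0, 0, -3, 0, 0, -1, 0, 0, 0, -3, 0, 0, -1, 0, 0, 0, -3, 0, 0, -1])

```text
time: 9.52
position: [0.556, -0.2939, 0.3372]
tool_rot: [[0.002, 1.0, 0.001], [0.209, 0.001, -0.978], [-0.978, 0.002, -0.209]]
contact_force: [-0.5, -0.6, -2.3]
opening: 0.0387
grasp_force: 92.5
```

```bash
python3 chk.py; python3 - <<'E'
from h import *
o=np.zeros((420,800,3),np.uint8)
a=bot.read_camera("scene")[:,:,::-1];t=bot.read_camera("top")[:,:,::-1]
o[:420,:420]=cv2.resize(a[80:220,140:280],(420,420));o[:375,425:]=cv2.resize(t[125:250,275:400],(375,375))
cv2.imwrite("pics/g5.png",o)
E
```

```text
[-0.26  0.32 -1.49] [0.21 0.29 0.51] 9.8167
[(np.int32(32), [217.0, 159.0], [0.549, -0.234, 0.022]), (np.int32(7), [222.0, 164.0], [0.552, -0.205, 0.022])]
[210.5548209  156.72382555]
```

View pics/g5.png

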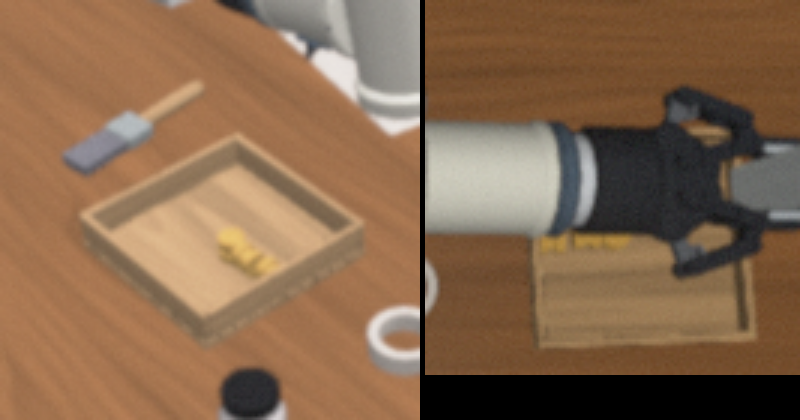

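The top view shows a brass row from about (540,242) to (632,242), long enough for all three weights. The force (−1.45 N, about 0.15 kg) also says the canister is empty. I'll un-tilt, moving clear, and count them.

Request:
step_arm(steps=[0, 7, 0, 0.3, 0, -0.2, -1, 0, 14, 0, 0.6, 0, -0.5, -1, 0, 21, 0, 0.9, 0, -0.8, -1, 0, 28, 0, 1.2, 0, -1.1, -1, 0, 35, 0, 1.5, 0, -1.4, -1, 0, 42, 0, 1.8, 0, -1.6, -1, 0, 49, 0, 2.1, 0, -1.8, -1, 0, 56, 0, 2.5, 0, -2.0, -1])

```text
time: 10.58
position: [0.5571, -0.1942, 0.2578]
tool_rot: [[-0.001, 1.0, 0.004], [0.929, 0.002, -0.371], [-0.371, 0.003, -0.929]]
contact_force: [-0.6, -0.6, -2.1]
opening: 0.039
grasp_force: 92.3
```

Request:
step_arm(steps=[0, 7, 0, 0, 0, 0, -1, 0, 14, 0, 0, 0, 0, -1, 0, 20, 0, 0, 0, 0, -1, 0, 22, 0, 0, 0, 0, -1, 0, 22, 0, 0, 0, 0, -1, 0, 22, 0, 0, 0, 0, -1, 0, 22, 0, 0, 0, 0, -1, 0, 22, 0, 0, 0, 0, -1])

```text
time: 11.25
position: [0.5565, -0.1942, 0.2557]
tool_rot: [[-0.002, 1.0, -0.0], [1.0, 0.002, -0.001], [-0.001, -0.0, -1.0]]
contact_force: [-0.5, 0.5, -1.7]
opening: 0.0388
grasp_force: 92.3
```

```bash
python3 chk.py; python3 - <<'E'
from h import *
t=bot.read_camera("top");print(bot.get_state()["joint_pos"].round(2))
cv2.imwrite("pics/t6.png",t[:,:,::-1])
h=cv2.cvtColor(t,cv2.COLOR_RGB2HSV);m=((h[:,:,0]>18)&(h[:,:,0]<32)&(h[:,:,1]>140)&(h[:,:,2]>110)).astype(np.uint8)
m[:150]=0;m[260:]=0;m[:,:295]=0;m[:,400:]=0
n,_,st,ce=cv2.connectedComponentsWithStats(m);print([(s.tolist(),c.round(0).tolist(),ray("top",c,.022).round(3).tolist()) for s,c in zip(st[1:],ce[1:]) if s[4]>5])
E
```

```text
[ 0.04 -0.2  -1.89] [0.28 0.31 0.43] 11.55
[(np.int32(46), [219.0, 160.0], [0.549, -0.227, 0.022])]
[210.5548209  156.72382555]
[-0.39  0.07  1.23 -0.    1.84 -0.4 ]
[([313, 201, 9, 8, 55], [317.0, 204.0], [0.554, -0.162, 0.022])]
```

Request:
step_arm(steps=[0, 0, -7, 0.5, 0, 0, -1, 0, 0, -14, 1.2, 0, 0, -1, 0, 0, -21, 2.1, 0, 0, -1, 0, 0, -28, 3.0, 0, 0, -1, 0, 0, -35, 3.9, 0, 0, -1, 0, 0, -42, 4.8, 0, 0, -1, 0, 0, -49, 5.6, 0, 0, -1, 0, 0, -56, 6.4, 0, 0, -1])

```text
time: 12.27
position: [0.5558, 0.0628, 0.2561]
tool_rot: [[-0.833, 0.553, 0.001], [0.553, 0.833, -0.0], [-0.0, 0.0, -1.0]]
contact_force: [0.9, 0.5, -1.2]
opening: 0.0389
grasp_force: 92.3
```

```bash
python3 chk.py; python3 - <<'E'
from h import *
t=bot.read_camera("top");s=bot.get_state();print(s["position"],s["joint_pos"].round(2))
h=cv2.cvtColor(t,cv2.COLOR_RGB2HSV);m=((h[:,:,0]>18)&(h[:,:,0]<32)&(h[:,:,1]>140)&(h[:,:,2]>110)).astype(np.uint8)
m[:150]=0;m[260:]=0;m[:,:295]=0;m[:,400:]=0
n,_,st,ce=cv2.connectedComponentsWithStats(m);print([(s.tolist(),c.round(0).tolist(),ray("top",c,.022).round(3).tolist()) for s,c in zip(st[1:],ce[1:]) if s[4]>5])
cv2.imwrite("pics/t7.png",cv2.resize(t[160:250,300:392,::-1],(613,600),interpolation=2))
E
```

```text
[-0.15  0.25 -1.71] [0.63 1.63 0.47] 12.5667
[(np.int32(48), [218.0, 160.0], [0.549, -0.228, 0.022]), (np.int32(4), [228.0, 168.0], [0.548, -0.181, 0.022])]
[210.5548209  156.72382555]
[0.55621858 0.05994278 0.25580945] [ 0.05 -0.02  1.32 -0.    1.84 -0.93]
[([324, 198, 19, 10, 134], [333.0, 203.0], [0.558, -0.208, 0.022]), ([313, 200, 9, 9, 60], [317.0, 204.0], [0.554, -0.161, 0.022])]
```

View pics/t7.png

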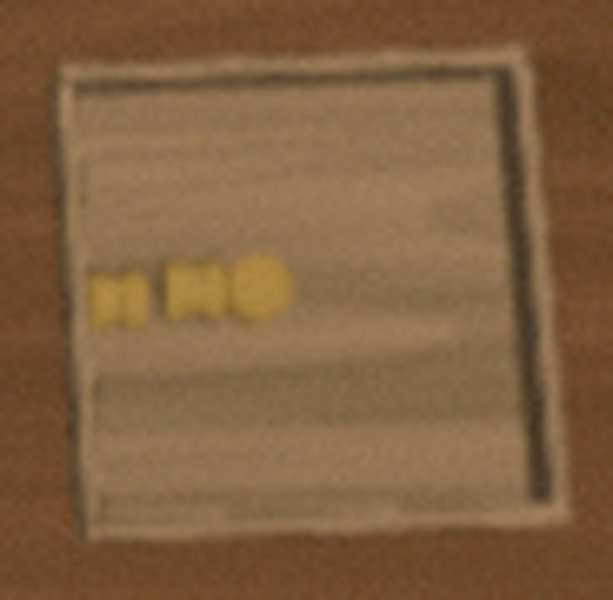

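All three weights are in the tray: at the left wall, beside it, and one standing. Now lay the canister back.

Request:
step_arm(steps=[0, 0, -7, 0.4, 0.45, 0, -1, 0, 0, -14, 0.9, 1.0, 0, -1, 0, 0, -21, 1.4, 1.6, 0, -1, 0, 0, -26.5, 1.9, 2.15, 0, -1, 0, 0, -26.5, 2.27, 2.56, 0.5, -1, 0, 0, -26.5, 2.27, 2.56, 1.3, -1, 0, 0, -26.5, 2.27, 2.56, 2.1, -1, 0, 0, -26.5, 2.27, 2.56, 2.9, -1])

```text
time: 13.28
position: [0.5384, 0.1959, 0.1389]
tool_rot: [[-0.991, 0.131, 0.001], [0.131, 0.991, 0.0], [-0.001, 0.0, -1.0]]
contact_force: [-0.2, 0.3, -2.1]
opening: 0.0387
grasp_force: 92.3
```

Request:
step_arm(steps=[0, 0, 0, 0, 0, 0.7, -1, 0, 0, 0, 0, 0, 1.4, -1, 0, 0, 0, 0, 0, 1.9, -1, 0, 0, 0, 0, 0, 2.3, -1, 0, 0, 0, 0, 0, 2.6, -1, 0, 0, 0, 0, 0, 2.75, -1, 0, 0, 0, 0, 0, 2.82, -1, 0, 0, 0, 0, 0, 2.87, -1])

```text
time: 13.95
position: [0.5385, 0.1964, 0.0256]
tool_rot: [[-0.991, 0.13, 0.001], [0.13, 0.991, 0.0], [-0.001, 0.0, -1.0]]
contact_force: [-0.1, 0.4, -1.6]
opening: 0.0391
grasp_force: 92.3
```

```bash
python3 chk.py; python3 -c "
from h import *;s=bot.get_state();print(s['position'],s['tool_rot'].round(3))
a=bot.read_camera('scene')
cv2.imwrite('pics/p8.png',cv2.resize(a[185:290,275:380,::-1],(525,525)))"
```

```text
[-0.05 -0.06 -1.55] [0.31 0.61 0.43] 14.25
[(np.int32(27), [217.0, 159.0], [0.548, -0.234, 0.022]), (np.int32(6), [222.0, 164.0], [0.551, -0.204, 0.022])]
[210.5548209  156.72382555]
[0.53853651 0.196885   0.02610282] [[-0.992  0.129  0.002]
 [ 0.129  0.992  0.001]
 [-0.002  0.001 -1.   ]]
```

View pics/p8.png

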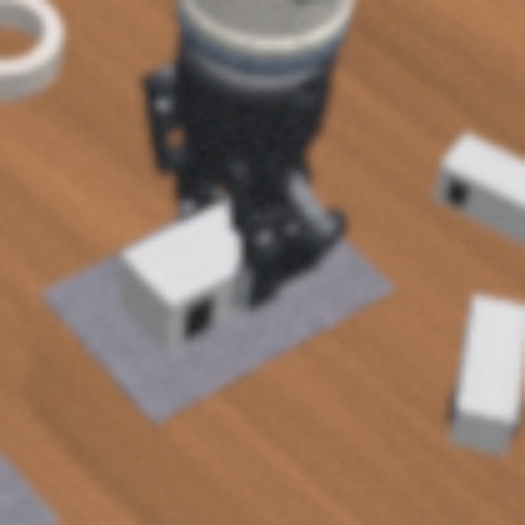

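The canister is held level just above the pad centre. I'll lower 4.5 mm, release and retreat straight up.

Request:
step_arm(steps=[0, 0, 0, 0, 0, 0.05, -1, 0, 0, 0, 0, 0, 0.09, -1, 0, 0, 0, 0, 0, 0.11, -1, 0, 0, 0, 0, 0, 0.11, 0.3, 0, 0, 0, 0, 0, 0.11, 1, 0, 0, 0, 0, 0, 0.11, 1, 0, 0, 0, 0, 0, 0.11, 1, 0, 0, 0, 0, 0, 0.11, 1], squeeze=20)

```text
time: 14.97
position: [0.538, 0.1967, 0.0207]
tool_rot: [[-0.992, 0.129, 0.0], [0.129, 0.992, 0.0], [-0.0, 0.0, -1.0]]
contact_force: [-1.1, -0.1, -0.4]
opening: 0.0853
grasp_force: 0.0
```

Request:
step_arm(steps=[0, 0, 0, 0, 0, 0, 1, 0, 0, 0, 0, 0, 0, 1, 0, 0, 0, 0, 0, -0.2, 1, 0, 0, 0, 0, 0, -0.6, 1, 0, 0, 0, 0, 0, -1.2, 1, 0, 0, 0, 0, 0, -1.9, 1, 0, 0, 0, 0, 0, -2.6, 1, 0, 0, 0, 0, 0, -3.4, 1])

```text
time: 15.63
position: [0.5374, 0.1965, 0.1577]
tool_rot: [[-0.992, 0.13, -0.001], [0.13, 0.992, -0.0], [0.001, -0.001, -1.0]]
contact_force: [0.1, 0.6, -0.2]
opening: 0.0853
grasp_force: 0.0
```

Request:
step_arm(steps=[0, 0, 0, 0.8, 0, -0.5, 1, 0, 0, 0, 1.6, 0, -0.8, 1, 0, 0, 0, 2.4, 0, -1, 1, 0, 0, 0, 3.0, 0, -1, 1, 0, 0, 0, 3.4, 0, -1, 1, 0, 0, 0, 3.5, 0, -1, 1, 0, 0, 0, 3.5, 0, -1, 1, 0, 0, 0, 3.5, 0, -1, 1])

```text
time: 16.3
position: [0.3996, 0.2147, 0.197]
tool_rot: [[-0.992, 0.129, 0.001], [0.129, 0.992, 0.0], [-0.001, 0.0, -1.0]]
contact_force: [0.3, 0.1, 0.9]
opening: 0.0851
grasp_force: 0.0
```

```bash
python3 -c "
from h import *
a=bot.read_camera('scene');t=bot.read_camera('top');o=np.zeros((420,800,3),np.uint8)
o[:420,:420]=cv2.resize(a[185:290,275:380,::-1],(420,420));o[:380,420:]=cv2.resize(t[165:260,150:245,::-1],(380,380))
cv2.imwrite('pics/p9.png',o)
m=np.zeros((384,512),np.uint8);m[180:245,175:225]=(t[180:245,175:225].min(2)>125)
print('can',rect('top',m,.043))"
```

```text
can ((538.617919921875, 197.49612426757812), (40.043846130371094, 105.88629150390625), 82.66336822509766)
```

View pics/p9.png

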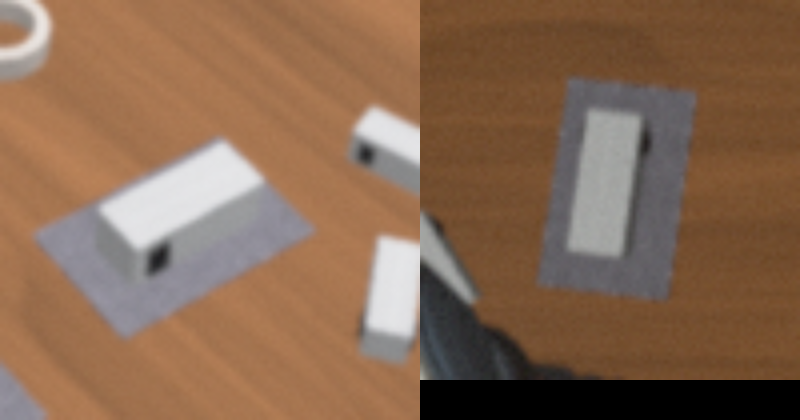

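The canister lies flat, centred and aligned on the pad (centre 0.539, 0.197), and the gripper is clear.

```bash
python3 -c "
from plant import bot
print(bot.job_done())"
```

```text
the job is handed in; nothing more can be done
None
```

I've handed the job in: all three brass weights are in the tray, and the empty canister lies flat on its pad, measured about 2 mm from the pad's centre and aligned with it; the hand-in call returned no verdict.

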